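Close, lock and start the sample analyser

ROBOT

A 6-joint arm with a two-finger parallel gripper is mounted at the origin on the work surface. World frame = base frame: x ahead of the robot, y to its left, z up, the work surface at z = 0. Lengths are in m, angles in rad, forces in N, time in s.
With the tool pointing down it reaches from about 0.3 to 0.95 m from the base axis. Payload 3.1 kg.
Tool frame: the origin (TCP) lies at the very end of the fingers, on their centre line; the grasp point (between the pads) lies 19 mm behind it; z points along the fingers, x is the direction in which the jaws open and shut, and the axes are right-handed (so a half turn about z gives the same grasp; the last joint's range is limited). The gripper opens to 85 mm and grips with 20 to 120 N. Pads are 22 mm wide; open, the fingers measure 114 mm over their backs; the gripper's body (76 mm by 85 mm) begins 54 mm behind the grasp point. The pads swing forward as they close: fully open they stand 13 mm farther back than shut.
Start: joints at [-1.34, 0.308, 1.634, -0, 1.2, -0.07], TCP at [0.185, -0.597, 0.231] pointing down, gripper open.
Joint ranges: [-3.06, 3.06], [-0.79, 1.96], [0.05, 2.63], [-1.19, 4.34], [0.05, 2.64], [-2.94, 2.94]. Speed limits (rad/s): [2.79, 2.79, 3.14, 3.14, 3.14, 3.14].

INTERFACE

Orientations are given as a unit quaternion [w, x, y, z].
In Python, from plant import env gives the robot as it stands.
- The arm moves only by the tool carry_out, never from a script. Its argument "motion" is a list of rows, each an object with "hand": the closure in counts, from 0 (fully open) to 255 (shut); "dp": the shift along the tool's x, y, z in m, a list of three; "yaw": the turn about the tool's z in rad. A call has exactly 5 rows; each row is the pose to reach, as a shift and turn from the pose commanded when the call began, along the tool's axes at that moment; what a row does not reach only later rows make up. A row lasts 1/8 s, in which the tool goes at most 62.5 mm and 10.7 degrees, less where a joint would pass 70% of its speed; a pose out of reach is approached as far as the arm can. A call with a gripper value outside its range is refused whole. The fingers move at their own pace and stop on an object; "force" is the grip in N (left out, the last holds). Time passes only in rows, so rows that repeat a pose let the fingers close, or fill a call up. It gives the time, the measured TCP pose, the force and the opening at its end, in the units of the state.
- env.get_state(): the state, without advancing time (a new reading comes with each control period).
- env.read_camera(name): name is "scene" or "top" or "wrist"; returns the picture (480x640x3 uint8, red, green, blue); there is no depth.
- env.camera_info(name): a dict with "fx", "fy", "cx", "cy" (pixels), "eye" and "rotation" of the camera in the world. Camera axes: x right, y down, z forward; pixel columns grow to the right and rows downward; lengths in m; the calibration is good to about 2 mm. A picture is of the moment at which its call begins: read the wrist's pose just before it. camera_info takes no time and is no camera call; for the wrist camera it gives the pose at the moment of the call.
- env.close_job(): hands the job in, once; it reports no verdict.
The state is a dict: "time_s": time; "qpos": joint angles; "joint_velocities": joint speeds; "joint_efforts": joint torques, N m; "position": TCP position; "eef_rot": TCP orientation; "ft_force": force on the tool from outside, world axes, zero at the start; "torque": the same for the moment, N m; "width": finger opening in m.
Only numpy, scipy, OpenCV 4.12 (cv2) and the standard library are available. Lean on these libraries where they do the work, as an engineer would, in place of code of your own. Each camera call takes 0.05 s, during which the arm holds its last target. There are 200 camera calls.

TASK

With the fingertips only, gently push the analyser's open sample drawer fully home without slamming it, so that the vials in it stay standing and untouched, then push the orange locking slide across to its stop so that it bars the drawer, and then press the green start button right down and let it go. Do not press the red stop button, pick nothing up, and leave the other things on the bench where they are.

Things in the scene. Friction and masses are not known exactly. Their poses are not given: they have to be found in the camera images.
- analyser: Low cream instrument, fixed: 280 (x) x 320 (y) x 110 mm high at the back half; its front half is a flat deck 88 mm above the bench. Origin: centre of its underside, on the bench. Its -x face is the front (towards the robot); the dark blue drawer comes out of it towards the analyser's own -x. The instrument stands turned up to 0.25 rad either way about the vertical.
- drawer (a joint): How far the sample drawer is out, m: 0 = fully home, 0.10 = fully out. Slides along the analyser's x (home = towards +x). Runs with about 2 N friction plus light damping (8 N per m/s), stays where left, hard stop at 0.
- drawer_front (a point): Centre of the outer face of the drawer's front plate, moves with the drawer; axes as the analyser's, the face looks to -x. The plate is dark blue, upright, 180 mm wide (y), 12 mm thick, and spans 6 to 78 mm above the bench (this point 42 mm above it). With the drawer home, this point lies at (-152, 30, 42) mm in the analyser's frame. Behind the plate is an open white tray with its floor 18 mm above the bench.
- slide (a joint): Travel of the orange locking slide, m: 0 = unlocked end, 0.05 = hard stop, locked (its hanging lip then stands in front of the drawer's front plate). Moves along the analyser's +y. About 2 N friction plus light damping (5 N per m/s), stays where left.
- slide_tab (a point): Centre of the top of the slide's orange thumb tab; moves with it; axes as the analyser's. The tab is a block 30 (x) x 24 (y) x 24 mm high standing on the front deck, its top 114 mm above the bench (26 mm above the deck). At slide value 0 this point is at (-105, -95, 114) mm in the analyser's frame. A flat arm 4 mm thick runs from the tab's foot forward over the deck's edge, and a lip of 24 mm width hangs from it in front of the analyser to 58 mm above the bench.
- start (a joint): Depth to which the green start button is pressed, m: 0 = up, 0.006 = fully down (5 N; springs back; starts moving at 1.5 N).
- start_top (a point): Centre of the top of the green round button cap, 32 mm across, about 57 mm above the bench, pressed straight down. It sits in a black collar 44 mm across and 12 mm high on a grey box 75 x 75 x 35 mm fixed to the bench, left or right of the analyser; the cap stands 10 mm proud of the collar.
- stop (a joint): Depth to which the red stop button is pressed, m: 0 = up, 0.006 = fully down. Must not be pressed.
- stop_top (a point): Centre of the top of the red button cap; same box, size and height as the start button, on the other side of the analyser.
- vial_a: Amber vial with white cap, 27 mm across, 40 mm high, 20 to 45 g, standing loose in the drawer tray. Origin: centre of its underside; z up.
- vial_b: A second vial like vial_a, beside it in the tray.
- jar: Clear jar with blue lid, 66 mm across, 85 mm high, loose. Origin: centre of its underside.
- spray_can: Blue can, 52 mm across, 150 mm high, loose. Origin: centre of its underside.
- weight: Brass calibration weight with a knob, 38 mm across, 52 mm high, 0.3 kg, loose. Origin: centre of its underside.
- meter: White hand-held meter lying flat, 120 (its x) x 55 x 24 mm, loose. Origin: centre of its underside.
- cup: Open steel cup, 76 mm across, 85 mm high, loose. Origin: centre of its underside.

How it is judged:
On the way, in this order (a step that is already met when the one before it is completed fails the run):
1. the drawer is fully home (within 4 mm) (value of joint drawer below 0.004 m), for 0.2 s.
2. the locking slide is at its stop (within 4 mm) (value of joint drawer below 0.004 m and value of joint slide above 0.046 m), for 0.2 s.
3. the green start button is pressed down (4.5 mm of its 6 mm or more) (all of step 2 and value of joint start above 0.0045 m), for 0.05 s.
At the end, for the whole second after the job is handed in: The drawer is within 4 mm of home, the slide within 4 mm of its stop, both buttons up (within 2 mm), and both vials stand upright (within 0.25 rad), at rest, on the drawer's floor inside the analyser (all of step 2 and value of joint each of start, stop below 0.002 m and angle between each of vial_a, vial_b's own z axis and vertical below 0.25 rad and height (world z) of vial_a between 0.012 and 0.026 m and x of each of vial_a, vial_b in the frame of analyser above -0.14 m and linear speed of each of vial_a, vial_b below 0.02 m/s and height (world z) of vial_b between 0.012 and 0.026 m); the robot touches nothing.
It fails at once if the drawer is slammed (faster than 0.3 m/s) (velocity of joint drawer below -0.3 m/s).
It fails at once if the slide is pushed across before the drawer is home, or the start button pressed before the slide is locked ((value of joint slide above 0.03 m and value of joint drawer above 0.008 m) or (value of joint start above 0.003 m and value of joint slide below 0.044 m)).
It fails at once if the red stop button is pressed (3 mm or more) (value of joint stop above 0.003 m).
It fails at once if a vial is tipped (over 0.4 rad), lifted (over 10 mm) or touched by the fingers (over 1 N) (angle between any of vial_a, vial_b's own z axis and vertical above 0.4 rad or height (world z) of any of vial_a, vial_b above 0.028 m or contact force between the fingers and vial_a above 1 N or contact force between the fingers and vial_b above 1 N).
It fails at once if one of the other loose things is moved more than 20 mm (distance of any of jar, spray_can, weight, meter, cup from where it was at the start of the episode above 0.02 m).
It also fails if it takes over 54 s, if anything falls off the work surface, if the arm or the gripper's body presses on something with over 40 N, if the wrist force passes 120 N, or if a joint passes its speed limit or range.

## Working session

There is one attempt and no reset: what is moved stays moved. The work goes in short steps, Python scripts to look and compute and a tool call to move; the robot and the scene stay as the last step left them, time stands still between calls to the robot, and variables do not carry over. Pictures are saved under pics/ and viewed, about 8 in all and at most 12, crops included, and the job is handed in when it is done.

Besides the shell and the picture viewer there is one more tool, called as name(argument=value, ...), one argument or row to a line, values as JSON. carry_out: Moves the arm, as the interface text tells. Its arguments: {"type":"object","properties":{"motion":{"type":"array","items":{"type":"object","properties":{"hand":{"type":"number"},"dp":{"type":"array","items":{"type":"number"}},"yaw":{"type":"number"}}}},"force":{"type":"number"}},"required":["motion"]}

```bash
mkdir -p pics; cat > h.py <<'E'
import numpy as np, cv2
from plant import env
def ray(ci,u,v):
    d=np.array([(u-ci['cx'])/ci['fx'],(v-ci['cy'])/ci['fy'],1.]); return np.array(ci['eye']),np.array(ci['rotation'])@d
def onz(ci,u,v,z):
    e,d=ray(ci,u,v); return e+d*(z-e[2])/d[2]
def save(n,im): cv2.imwrite('pics/'+n,im[:,:,::-1])
E
python3 - <<'E'
from h import *
for n in ('top','scene'):
    ci=env.camera_info(n); save(n+'0.png',env.read_camera(n)); print(n,ci)
s=env.get_state(); print(s)
E
```

```text
top {'fx': 525.1267485899117, 'fy': 525.1267485899117, 'cx': 323.04847178416196, 'cy': 244.62262865396832, 'eye': array([ 0.41380233, -0.04841664,  1.17111914]), 'rotation': array([ 0.03877834, -0.70340117,  0.70838253, -0.04378625])}
scene {'fx': 590.5142516786858, 'fy': 590.5142516786858, 'cx': 331.8042457759082, 'cy': 251.28215350832892, 'eye': array([1.18321539, 0.21572466, 1.1723437 ]), 'rotation': array([-0.15890598,  0.52323958,  0.80201173, -0.24030486])}
{'time_s': 0.1, 'qpos': array([-1.33970553e+00,  3.08956969e-01,  1.63503483e+00, -4.34054438e-05,
        1.19972390e+00, -6.96743784e-02]), 'joint_velocities': array([ 1.35366319e-03, -1.44968830e-03, -3.37452880e-03, -7.04221558e-04,
        1.47258266e-03, -9.86822365e-05]), 'joint_efforts': array([-2.76389519e-04, -4.16407406e+01, -2.77644646e+01, -1.13749738e-04,
        3.96037591e-03,  3.30836883e-06]), 'position': array([ 0.18496325, -0.59622581,  0.23014925]), 'eef_rot': array([-6.72251631e-04,  8.05066683e-01, -5.93183368e-01, -8.21779589e-04]), 'ft_force': array([ 0.2356066 ,  0.32208384, -1.09758999]), 'torque': array([-0.00221096, -0.01126972, -0.07186789]), 'width': 0.08547100280491622}
```

Rotation is a quaternion; I'll convert it.

View pics/top0.png

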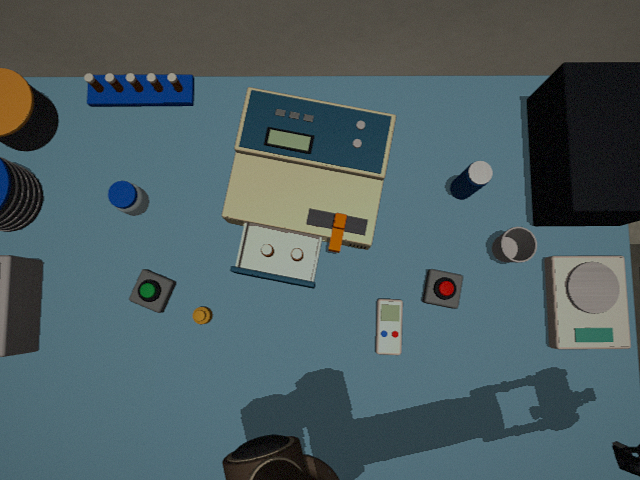

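View pics/scene0.png

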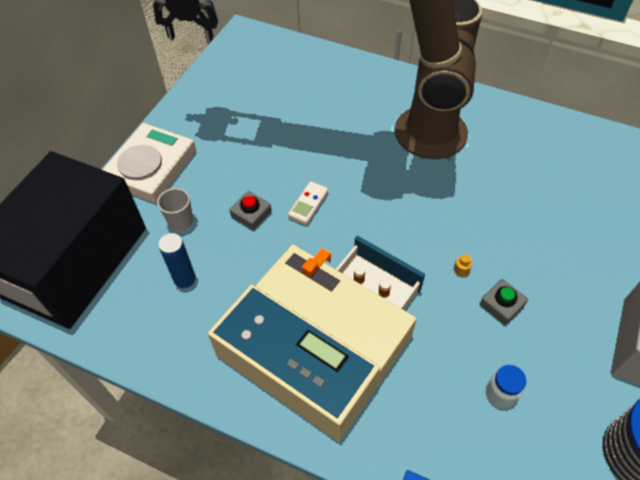

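The top view shows the green button at (148,290), the red at (445,289), the drawer plate running from (232,268) to (315,286), and the orange tab near (340,220). The deck's front corners are near (223,218) and (372,246), and the top back corners near (249,89) and (395,115). The scene view agrees: the drawer is out with both vials standing, and the slide is at its right-hand end.

```bash
cat >> h.py <<'E'
from scipy.spatial.transform import Rotation as R
def info(n):
    c=dict(env.camera_info(n)); q=np.array(c['rotation']); c['rotation']=R.from_quat(q[[1,2,3,0]]).as_matrix() if q.size==4 else q; return c
def cent(im,lo,hi,box=None,k=1):
    m=cv2.inRange(cv2.cvtColor(im,cv2.COLOR_RGB2HSV),lo,hi)
    if box: b=np.zeros_like(m); x0,y0,x1,y1=box; b[y0:y1,x0:x1]=m[y0:y1,x0:x1]; m=b
    cs=sorted(cv2.findContours(m,0,2)[0],key=cv2.contourArea)[-k:]
    return m,cs[::-1]
E
python3 - <<'E'
from h import *
c=info('top'); im=cv2.imread('pics/top0.png')[:,:,::-1].copy()
P={}
for n,u,v,z in [('fl',223,218,.088),('fr',372,246,.088),('bl',249,89,.11),('br',395,115,.11),('pl',232,268,.078),('pr',315,286,.078)]:
    P[n]=onz(c,u,v,z); print(n,P[n].round(4))
for n,lo,hi,b,z in [('green',(50,120,60),(80,255,255),(120,260,190,320),.057),('red',(0,150,80),(6,255,255),(420,260,470,310),.057),('orange',(8,180,120),(20,255,255),(315,200,360,260),.1)]:
    m,cs=cent(im,lo,hi,b); q=cv2.minAreaRect(cs[0]); mm=cv2.moments(cs[0]); u,v=mm['m10']/mm['m00'],mm['m01']/mm['m00']
    print(n,q,(u,v),onz(c,u,v,z).round(4))
print(np.linalg.norm(P['fl']-P['fr']),np.linalg.norm(P['bl']-P['br']),np.linalg.norm(P['pl']-P['pr']))
src=np.array([[-.14,.16],[-.14,-.16],[.14,.16],[.14,-.16]]); dst=np.array([P[k][:2] for k in('fl','fr','bl','br')])
H=(src-src.mean(0)).T@(dst-dst.mean(0)); th=np.arctan2(H[0,1]-H[1,0],H[0,0]+H[1,1]); Rm=np.array([[np.cos(th),-np.sin(th)],[np.sin(th),np.cos(th)]]); t=dst.mean(0)
print('th',th,'t',t,'res',(src@Rm.T+t-dst).round(4))
for k in('pl','pr'): print(k,(P[k][:2]-t)@Rm)
for n,u,v,z in [('tabtop',340,220,.114)]: print((onz(c,u,v,z)[:2]-t)@Rm)
crop=cv2.resize(im[190:300,220:380],None,fx=5,fy=5,interpolation=cv2.INTER_CUBIC); save('crop.png',crop)
s=env.get_state();print(R.from_quat(np.array(s['eef_rot'])[[1,2,3,0]]).as_matrix().round(3))
E
```

```text
fl [0.5982 0.1518 0.088 ]
fr [ 0.5373 -0.1582  0.088 ]
bl [0.8693 0.0971 0.11  ]
br [ 0.811  -0.2094  0.11  ]
pl [0.4943 0.1333 0.078 ]
pr [ 0.4557 -0.0393  0.078 ]
green ((147.0, 290.0), (14.0, 14.0), 90.0) (146.86513157894737, 290.0756578947368) [0.4504 0.3157 0.057 ]
red ((446.25006103515625, 287.7500305175781), (14.142135620117188, 13.435027122497559), 45.0) (446.1276595744681, 287.9420803782506) [ 0.4504 -0.3169  0.057 ]
orange ((335.72540283203125, 239.03468322753906), (11.632375717163086, 21.592121124267578), 8.746162414550781) (335.75837320574163, 239.0622009569378) [ 0.5508 -0.0827  0.1   ]
0.31593378198151545 0.311918637159388 0.17690324452591963
th -0.19133434337365066 t [ 0.70397566 -0.0296919 ] res [[-0.0013  0.0022]
 [-0.0012 -0.0019]
 [ 0.0025  0.0037]
 [-0.     -0.004 ]]
pl [-0.23683888  0.12018315]
pr [-0.24194653 -0.05664634]
[-0.10198875 -0.08252278]
[[ 0.296 -0.955 -0.001]
 [-0.955 -0.296  0.002]
 [-0.002 -0.    -1.   ]]
```

View pics/crop.png

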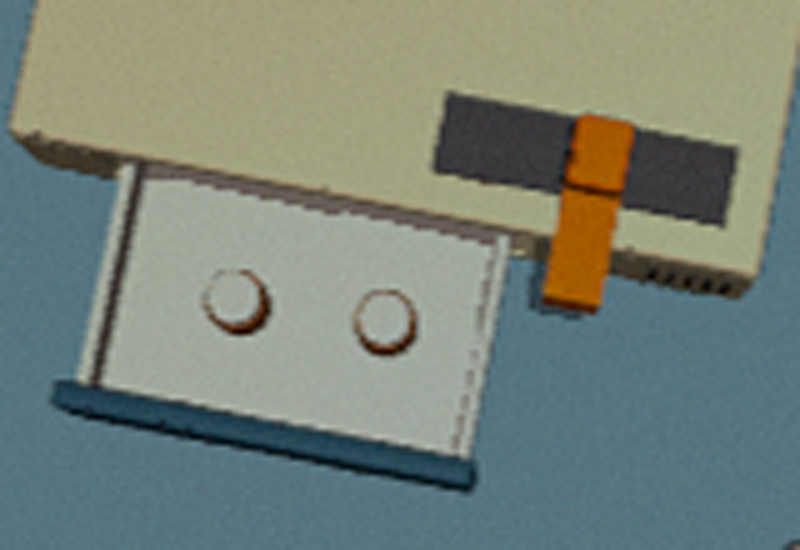

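The analyser's yaw is about -0.19 rad and the drawer is about 87 mm out. The slide is already about 10 mm along. Next I shut the fingers, align the tool with the analyser and go above the drawer front.

carry_out(
  motion=[
    {"hand": 255,"dp": [-0.045,-0.033,0],"yaw": 0.12},
    {"hand": 255,"dp": [-0.09,-0.066,0],"yaw": 0.24},
    {"hand": 255,"dp": [-0.135,-0.1,0],"yaw": 0.36},
    {"hand": 255,"dp": [-0.18,-0.133,0],"yaw": 0.49},
    {"hand": 255,"dp": [-0.223,-0.165,0],"yaw": 0.493},
  ],
  force=40,
)

```text
time_s: 0.72
position: [0.2768, -0.333, 0.2308]
eef_rot: [0.0, -0.635, 0.772, 0.0]
ft_force: [-0.1, -0.2, 0.5]
width: 0.0
```

carry_out(
  motion=[
    {"hand": 255,"dp": [-0.05,-0.007,0],"yaw": 0},
    {"hand": 255,"dp": [-0.1,-0.015,0],"yaw": 0},
    {"hand": 255,"dp": [-0.15,-0.022,0],"yaw": 0},
    {"hand": 255,"dp": [-0.2,-0.03,0],"yaw": 0},
    {"hand": 255,"dp": [-0.25,-0.036,0],"yaw": 0},
  ],
)

```text
time_s: 1.35
position: [0.3599, -0.0949, 0.2312]
eef_rot: [0.0, -0.636, 0.772, -0.0]
ft_force: [1.0, 0.9, -0.1]
width: 0.0002
```

carry_out(
  motion=[
    {"hand": 255,"dp": [-0.05,-0.007,0],"yaw": 0},
    {"hand": 255,"dp": [-0.1,-0.015,0],"yaw": 0},
    {"hand": 255,"dp": [-0.14,-0.022,0],"yaw": 0},
    {"hand": 255,"dp": [-0.16,-0.024,0],"yaw": 0},
    {"hand": 255,"dp": [-0.16,-0.024,0],"yaw": 0},
  ],
)

```text
time_s: 1.98
position: [0.4137, 0.0569, 0.2309]
eef_rot: [-0.0, -0.637, 0.771, 0.0]
ft_force: [-0.1, -0.3, 0.3]
width: -0.0001
```

```bash
cat >> h.py <<'E'
TH=-.193; T=np.array([.704,-.0297]); RM=np.array([[np.cos(TH),-np.sin(TH)],[np.sin(TH),np.cos(TH)]])
def st():
    s=env.get_state(); p=np.array(s['position']); m=R.from_quat(np.array(s['eef_rot'])[[1,2,3,0]]).as_matrix()
    print('t',s['time_s'],'p',p.round(4),'ana',((p[:2]-T)@RM).round(4),'yaw err',round(np.arctan2(-m[1,1],-m[0,1])-TH,4),'F',np.array(s['ft_force']).round(1),'w',s['width'])
    return s
E
python3 - <<'E'
from h import *
st(); c=info('wrist'); save('w1.png',env.read_camera('wrist')); print(c['eye'])
E
```

```text
t 1.975 p [0.4137 0.0569 0.2309] ana [-0.3016  0.0294] yaw err 0.0038 F [-0.1 -0.3  0.3] w -0.00010558004031107136
[0.49299111 0.04278714 0.37350554]
```

View pics/w1.png

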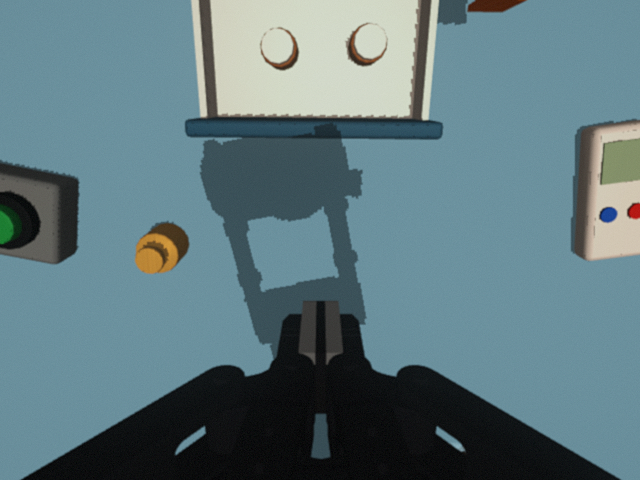

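The wrist view shows the plate level in the picture, spanning columns 187 to 442 at rows 120–137. The fingers are centred on it at column 320, and the area below them is clear. Next I descend and push slowly.

carry_out(
  motion=[
    {"hand": 255,"dp": [0,0,0.05],"yaw": 0},
    {"hand": 255,"dp": [0,0,0.1],"yaw": 0},
    {"hand": 255,"dp": [0,0,0.15],"yaw": 0},
    {"hand": 255,"dp": [0,0,0.186],"yaw": 0},
    {"hand": 255,"dp": [0,0,0.186],"yaw": 0},
  ],
)

```text
time_s: 2.65
position: [0.4102, 0.0548, 0.0428]
eef_rot: [-0.003, -0.635, 0.772, 0.002]
ft_force: [-0.8, -1.3, 0.2]
width: -0.0001
```

carry_out(
  motion=[
    {"hand": 255,"dp": [0,-0.009,0],"yaw": 0},
    {"hand": 255,"dp": [0,-0.018,0],"yaw": 0},
    {"hand": 255,"dp": [0,-0.026,0],"yaw": 0},
    {"hand": 255,"dp": [0,-0.032,0],"yaw": 0},
    {"hand": 255,"dp": [0,-0.038,0],"yaw": 0},
  ],
)

```text
time_s: 3.28
position: [0.4518, 0.0486, 0.0456]
eef_rot: [0.0, -0.636, 0.772, -0.0]
ft_force: [0.2, 0.2, 0.4]
width: -0.0002
```

carry_out(
  motion=[
    {"hand": 255,"dp": [0,-0.005,0],"yaw": 0},
    {"hand": 255,"dp": [0,-0.01,0],"yaw": 0},
    {"hand": 255,"dp": [0,-0.015,0],"yaw": 0},
    {"hand": 255,"dp": [0,-0.02,0],"yaw": 0},
    {"hand": 255,"dp": [0,-0.025,0],"yaw": 0},
  ],
)

```text
time_s: 3.9
position: [0.4754, 0.0438, 0.045]
eef_rot: [-0.001, -0.636, 0.772, 0.0]
ft_force: [-2.8, -0.1, 0.5]
width: -0.0002
```

```bash
python3 - <<'E'
from h import *
st()
E
```

```text
t 3.9 p [0.4754 0.0438 0.045 ] ana [-0.2385  0.0283] yaw err 0.0008 F [-2.8 -0.1  0.5] w -0.00022072143564245725
```

Contact at about 3 N. I continue steadily.

carry_out(
  motion=[
    {"hand": 255,"dp": [0,-0.006,0],"yaw": 0},
    {"hand": 255,"dp": [0,-0.012,0],"yaw": 0},
    {"hand": 255,"dp": [0,-0.018,0],"yaw": 0},
    {"hand": 255,"dp": [0,-0.024,0],"yaw": 0},
    {"hand": 255,"dp": [0,-0.03,0],"yaw": 0},
  ],
)

```text
time_s: 4.53
position: [0.5054, 0.038, 0.0451]
eef_rot: [-0.0, -0.636, 0.772, 0.0]
ft_force: [-2.8, 0.2, -0.9]
width: -0.0001
```

carry_out(
  motion=[
    {"hand": 255,"dp": [0,-0.006,0],"yaw": 0},
    {"hand": 255,"dp": [0,-0.012,0],"yaw": 0},
    {"hand": 255,"dp": [0,-0.018,0],"yaw": 0},
    {"hand": 255,"dp": [0,-0.024,0],"yaw": 0},
    {"hand": 255,"dp": [0,-0.028,0],"yaw": 0},
  ],
)

```text
time_s: 5.15
position: [0.5333, 0.0328, 0.0454]
eef_rot: [0.0, -0.636, 0.772, -0.0]
ft_force: [-2.3, -0.5, -0.7]
width: -0.0
```

```bash
python3 - <<'E'
from h import *
st()
E
```

```text
t 5.15 p [0.5333 0.0328 0.0454] ana [-0.1795  0.0286] yaw err 0.0007 F [-2.3 -0.5 -0.7] w -4.1040535354910495e-05
```

carry_out(
  motion=[
    {"hand": 255,"dp": [0,-0.003,0],"yaw": 0},
    {"hand": 255,"dp": [0,-0.006,0],"yaw": 0},
    {"hand": 255,"dp": [0,-0.009,0],"yaw": 0},
    {"hand": 255,"dp": [0,-0.011,0],"yaw": 0},
    {"hand": 255,"dp": [0,-0.013,0],"yaw": 0},
  ],
)

```text
time_s: 5.78
position: [0.5457, 0.0303, 0.0454]
eef_rot: [0.0, -0.636, 0.772, -0.0]
ft_force: [-2.5, -1.3, 0.7]
width: 0.0003
```

carry_out(
  motion=[
    {"hand": 255,"dp": [0,-0.001,0],"yaw": 0},
    {"hand": 255,"dp": [0,-0.002,0],"yaw": 0},
    {"hand": 255,"dp": [0,-0.003,0],"yaw": 0},
    {"hand": 255,"dp": [0,-0.004,0],"yaw": 0},
    {"hand": 255,"dp": [0,-0.005,0],"yaw": 0},
  ],
)

```text
time_s: 6.4
position: [0.5505, 0.0294, 0.0453]
eef_rot: [0.0, -0.636, 0.772, -0.0]
ft_force: [-2.3, 0.5, 0.9]
width: 0.0
```

```bash
python3 - <<'E'
from h import *
st()
E
```

```text
t 6.4 p [0.5505 0.0294 0.0453] ana [-0.162   0.0285] yaw err 0.0007 F [-2.3  0.5  0.9] w 2.0741706336476447e-05
```

Not yet at the stop; I go on at 1 mm per row.

carry_out(
  motion=[
    {"hand": 255,"dp": [0,-0.001,0],"yaw": 0},
    {"hand": 255,"dp": [0,-0.002,0],"yaw": 0},
    {"hand": 255,"dp": [0,-0.003,0],"yaw": 0},
    {"hand": 255,"dp": [0,-0.004,0],"yaw": 0},
    {"hand": 255,"dp": [0,-0.005,0],"yaw": 0},
  ],
)

```text
time_s: 7.02
position: [0.5529, 0.0289, 0.045]
eef_rot: [-0.002, -0.636, 0.772, 0.002]
ft_force: [-9.4, 1.5, 7.8]
width: -0.0001
```

The force rose to 9 N with no further motion, so this is the stop. I back off, rise and look.

carry_out(
  motion=[
    {"hand": 255,"dp": [0,0.005,0],"yaw": 0},
    {"hand": 255,"dp": [0,0.03,0],"yaw": 0},
    {"hand": 255,"dp": [0,0.06,0],"yaw": 0},
    {"hand": 255,"dp": [0,0.06,-0.05],"yaw": 0},
    {"hand": 255,"dp": [0,0.06,-0.105],"yaw": 0},
  ],
)

```text
time_s: 7.65
position: [0.4961, 0.0401, 0.1507]
eef_rot: [0.0, -0.636, 0.772, -0.0]
ft_force: [2.0, -0.2, -0.5]
width: 0.0001
```

carry_out(
  motion=[
    {"hand": 255,"dp": [0.03,0,-0.03],"yaw": 0},
    {"hand": 255,"dp": [0.07,0,-0.05],"yaw": 0},
    {"hand": 255,"dp": [0.11,0,-0.05],"yaw": 0},
    {"hand": 255,"dp": [0.11,0,-0.05],"yaw": 0},
    {"hand": 255,"dp": [0.11,0,-0.05],"yaw": 0},
  ],
)

```text
time_s: 8.28
position: [0.4758, -0.0679, 0.2003]
eef_rot: [0.001, -0.636, 0.772, -0.0]
ft_force: [0.7, 0.1, 0.5]
width: -0.0001
```

```bash
python3 - <<'E'
from h import *
st(); c=info('wrist'); im=env.read_camera('wrist'); save('w2.png',im)
m,cs=cent(im,(5,150,80),(22,255,255))
for q in cs: print(cv2.boundingRect(q),cv2.minAreaRect(q))
import pickle; pickle.dump(c,open('w2.pkl','wb'))
E
```

```text
t 8.275 p [ 0.4758 -0.0679  0.2003] ana [-0.2166 -0.0813] yaw err 0.0001 F [0.7 0.1 0.5] w -0.00013346991676950001
(298, 0, 49, 150) ((322.0, 74.5), (149.0, 48.0), 90.0)
```

View pics/w2.png

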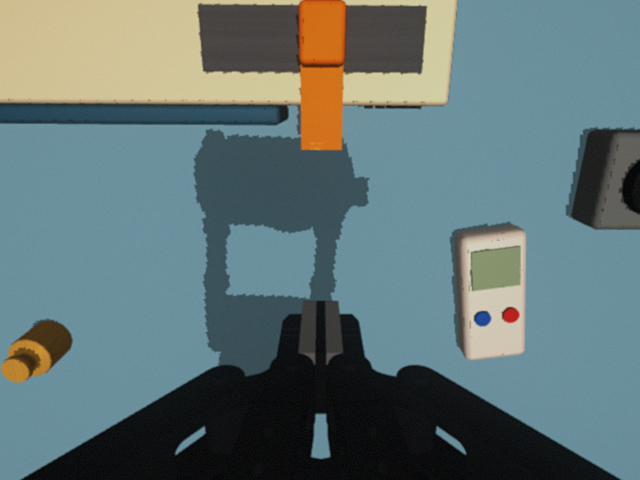

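The drawer is home: the plate is tight against the front, with its end at (288,115). The orange tab's top spans columns 300–345, with its front edge at row 65.

```bash
python3 - <<'E'
from h import *
import pickle; c=pickle.load(open('w2.pkl','rb'))
for n,u,v,z in [('tabL',300,65,.114),('tabR',345,65,.114),('deckFR',446,104,.088),('platetop',150,123,.078),('plateEnd',287,120,.078)]:
    p=onz(c,u,v,z); print(n,p.round(4),((p[:2]-T)@RM).round(4))
E
```

```text
tabL [ 0.5749 -0.0757  0.114 ] [-0.1178 -0.0699]
tabR [ 0.5705 -0.0984  0.114 ] [-0.1179 -0.093 ]
deckFR [ 0.5401 -0.1546  0.088 ] [-0.1369 -0.154 ]
platetop [0.5635 0.0232 0.078 ] [-0.148   0.0249]
plateEnd [ 0.549  -0.0603  0.078 ] [-0.1463 -0.0598]
```

carry_out(
  motion=[
    {"hand": 255,"dp": [0.02,-0.05,0],"yaw": 0},
    {"hand": 255,"dp": [0.044,-0.1,0],"yaw": 0},
    {"hand": 255,"dp": [0.046,-0.113,0.02],"yaw": 0},
    {"hand": 255,"dp": [0.046,-0.113,0.05],"yaw": 0},
    {"hand": 255,"dp": [0.046,-0.113,0.07],"yaw": 0},
  ],
)

```text
time_s: 8.95
position: [0.577, -0.1334, 0.128]
eef_rot: [-0.001, -0.637, 0.771, 0.001]
ft_force: [-0.1, -0.8, -0.2]
width: 0.0004
```

carry_out(
  motion=[
    {"hand": 255,"dp": [0,0,0.015],"yaw": 0},
    {"hand": 255,"dp": [0,0,0.028],"yaw": 0},
    {"hand": 255,"dp": [0,0,0.031],"yaw": 0},
    {"hand": 255,"dp": [0,0,0.031],"yaw": 0},
    {"hand": 255,"dp": [0,0,0.031],"yaw": 0},
  ],
)

```text
time_s: 9.57
position: [0.5782, -0.1351, 0.1003]
eef_rot: [0.001, -0.636, 0.772, -0.001]
ft_force: [0.1, 0.2, 0.9]
width: -0.0003
```

```bash
python3 - <<'E'
from h import *
st()
E
```

```text
t 9.575 p [ 0.5782 -0.1351  0.1003] ana [-0.1032 -0.1276] yaw err 0.0006 F [0.1 0.2 0.9] w -0.0003030778284371558
```

carry_out(
  motion=[
    {"hand": 255,"dp": [-0.007,0,0],"yaw": 0},
    {"hand": 255,"dp": [-0.014,0,0],"yaw": 0},
    {"hand": 255,"dp": [-0.021,0,0],"yaw": 0},
    {"hand": 255,"dp": [-0.028,0,0],"yaw": 0},
    {"hand": 255,"dp": [-0.035,0,0],"yaw": 0},
  ],
)

```text
time_s: 10.2
position: [0.5844, -0.1004, 0.0995]
eef_rot: [-0.0, -0.636, 0.772, -0.0]
ft_force: [-0.0, -2.4, 0.6]
width: -0.0001
```

carry_out(
  motion=[
    {"hand": 255,"dp": [-0.003,0,0],"yaw": 0},
    {"hand": 255,"dp": [-0.006,0,0],"yaw": 0},
    {"hand": 255,"dp": [-0.009,0,0],"yaw": 0},
    {"hand": 255,"dp": [-0.012,0,0],"yaw": 0},
    {"hand": 255,"dp": [-0.015,0,0],"yaw": 0},
  ],
)

```text
time_s: 10.82
position: [0.5872, -0.0857, 0.0994]
eef_rot: [0.0, -0.636, 0.772, -0.0]
ft_force: [0.2, -2.0, 1.0]
width: 0.0002
```

```bash
python3 - <<'E'
from h import *
st()
E
```

```text
t 10.825 p [ 0.5872 -0.0857  0.0994] ana [-0.1038 -0.0774] yaw err 0.0006 F [ 0.2 -2.   1. ] w 0.000190631768284412
```

carry_out(
  motion=[
    {"hand": 255,"dp": [-0.002,0,0],"yaw": 0},
    {"hand": 255,"dp": [-0.004,0,0],"yaw": 0},
    {"hand": 255,"dp": [-0.006,0,0],"yaw": 0},
    {"hand": 255,"dp": [-0.008,0,0],"yaw": 0},
    {"hand": 255,"dp": [-0.01,0,0],"yaw": 0},
  ],
)

```text
time_s: 11.45
position: [0.5891, -0.0759, 0.0993]
eef_rot: [0.0, -0.636, 0.772, -0.0]
ft_force: [1.8, -2.7, 1.3]
width: 0.0002
```

carry_out(
  motion=[
    {"hand": 255,"dp": [-0.001,0,0],"yaw": 0},
    {"hand": 255,"dp": [-0.002,0,0],"yaw": 0},
    {"hand": 255,"dp": [-0.003,0,0],"yaw": 0},
    {"hand": 255,"dp": [-0.004,0,0],"yaw": 0},
    {"hand": 255,"dp": [-0.005,0,0],"yaw": 0},
  ],
)

```text
time_s: 12.08
position: [0.5893, -0.0751, 0.0994]
eef_rot: [-0.003, -0.637, 0.771, -0.002]
ft_force: [-2.4, -14.0, 1.6]
width: 0.0003
```

A 14 N rise with no motion means the slide is at its stop. I release, lift, and go towards the green button, stopping short so the wrist camera sees it.

carry_out(
  motion=[
    {"hand": 255,"dp": [0.01,0,0],"yaw": 0},
    {"hand": 255,"dp": [0.025,0,0],"yaw": 0},
    {"hand": 255,"dp": [0.025,0,-0.03],"yaw": 0},
    {"hand": 255,"dp": [0.025,0,-0.075],"yaw": 0},
    {"hand": 255,"dp": [0.025,0,-0.12],"yaw": 0},
  ],
)

```text
time_s: 12.7
position: [0.5841, -0.0953, 0.2196]
eef_rot: [-0.0, -0.636, 0.772, 0.001]
ft_force: [0.1, -0.2, 0.3]
width: -0.0004
```

carry_out(
  motion=[
    {"hand": 255,"dp": [-0.035,0.035,0],"yaw": 0},
    {"hand": 255,"dp": [-0.07,0.07,0],"yaw": 0},
    {"hand": 255,"dp": [-0.11,0.11,0],"yaw": 0},
    {"hand": 255,"dp": [-0.15,0.145,0],"yaw": 0},
    {"hand": 255,"dp": [-0.19,0.17,0],"yaw": 0},
  ],
)

```text
time_s: 13.32
position: [0.4524, 0.1247, 0.2188]
eef_rot: [-0.0, -0.636, 0.772, 0.001]
ft_force: [1.3, 0.2, 0.4]
width: 0.0
```

carry_out(
  motion=[
    {"hand": 255,"dp": [-0.04,0.04,0],"yaw": 0},
    {"hand": 255,"dp": [-0.09,0.08,0],"yaw": 0},
    {"hand": 255,"dp": [-0.14,0.1,0],"yaw": 0},
    {"hand": 255,"dp": [-0.185,0.11,0],"yaw": 0},
    {"hand": 255,"dp": [-0.185,0.11,0],"yaw": 0},
  ],
)

```text
time_s: 13.95
position: [0.381, 0.3285, 0.2192]
eef_rot: [0.0, -0.638, 0.77, 0.001]
ft_force: [0.3, -0.9, -0.5]
width: -0.0002
```

```bash
python3 - <<'E'
from h import *
st(); c=info('wrist'); im=env.read_camera('wrist'); tp=env.read_camera('top'); ct=info('top')
out=np.hstack([cv2.resize(im,(400,300)),cv2.resize(tp[190:310,220:380],(400,300),interpolation=cv2.INTER_CUBIC)]); save('w3.png',out)
m,cs=cent(im,(50,120,60),(80,255,255))
(u,v),r=cv2.minEnclosingCircle(cs[0]); p=onz(c,u,v,.057); print(u,v,r,p.round(4),((p[:2]-T)@RM).round(4), 'diam',2*r*np.linalg.norm(p-c['eye'])/c['fx'])
E
```

```text
t 13.95 p [0.381  0.3285 0.2192] ana [-0.3857  0.2896] yaw err 0.005 F [ 0.3 -0.9 -0.5] w -0.0002099554497591809
319.5 116.88636016845703 22.56694984436035 [0.4506 0.3169 0.057 ] [-0.3152  0.2916] diam 0.033284966429758416
```

View pics/w3.png

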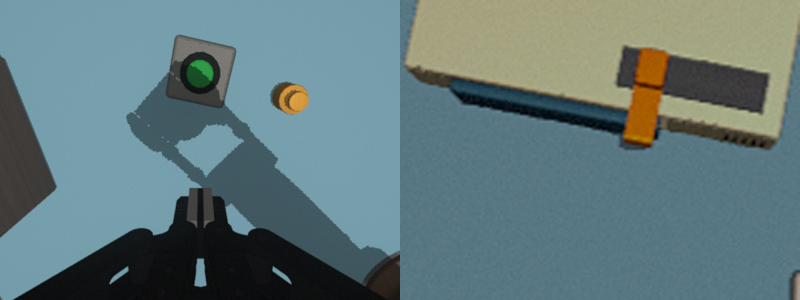

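Left half: the green button is at (200,72), which is full-size (319.5,117). Its measured position agrees with the top view to about 1 mm, and the cap diameter comes out at 33 mm against 32 mm given. Right half: the drawer is home, and the slide is at the left end of its track with its lip in front of the plate. Next I go over the button and press.

carry_out(
  motion=[
    {"hand": 255,"dp": [-0.001,-0.035,0],"yaw": 0},
    {"hand": 255,"dp": [-0.002,-0.07,0.02],"yaw": 0},
    {"hand": 255,"dp": [-0.002,-0.0705,0.07],"yaw": 0},
    {"hand": 255,"dp": [-0.002,-0.0705,0.12],"yaw": 0},
    {"hand": 255,"dp": [-0.002,-0.0705,0.145],"yaw": 0},
  ],
)

```text
time_s: 14.68
position: [0.4494, 0.3111, 0.0709]
eef_rot: [-0.003, -0.635, 0.773, 0.001]
ft_force: [0.1, 0.0, -0.4]
width: -0.0001
```

carry_out(
  motion=[
    {"hand": 255,"dp": [0,0,0],"yaw": 0},
    {"hand": 255,"dp": [0,0,0.004],"yaw": 0},
    {"hand": 255,"dp": [0,0,0.008],"yaw": 0},
    {"hand": 255,"dp": [0,0,0.012],"yaw": 0},
    {"hand": 255,"dp": [0,0,0.016],"yaw": 0},
  ],
)

```text
time_s: 15.3
position: [0.4518, 0.3148, 0.0587]
eef_rot: [0.001, -0.636, 0.772, -0.0]
ft_force: [0.4, 0.2, -0.3]
width: 0.0
```

```bash
python3 - <<'E'
from h import *
st()
E
```

```text
t 15.3 p [0.4518 0.3148 0.0587] ana [-0.3136  0.2897] yaw err 0.001 F [ 0.4  0.2 -0.3] w 4.360638571902505e-05
```

Centred and just above the cap. I press 10 mm from here and check the force.

carry_out(
  motion=[
    {"hand": 255,"dp": [-0.001,0,0.003],"yaw": 0},
    {"hand": 255,"dp": [-0.001,0,0.006],"yaw": 0},
    {"hand": 255,"dp": [-0.001,0,0.008],"yaw": 0},
    {"hand": 255,"dp": [-0.001,0,0.009],"yaw": 0},
    {"hand": 255,"dp": [-0.001,0,0.01],"yaw": 0},
  ],
)

```text
time_s: 15.92
position: [0.4517, 0.3154, 0.0507]
eef_rot: [-0.001, -0.636, 0.772, -0.0]
ft_force: [-6.4, -4.7, 20.7]
width: 0.0003
```

It bottomed out: z is 50.7 mm (57 minus 6) and the force is 21 N. I release and rise.

carry_out(
  motion=[
    {"hand": 255,"dp": [0,0,0],"yaw": 0},
    {"hand": 255,"dp": [0,0,-0.01],"yaw": 0},
    {"hand": 255,"dp": [0,0,-0.05],"yaw": 0},
    {"hand": 255,"dp": [0,0,-0.1],"yaw": 0},
    {"hand": 255,"dp": [0,0,-0.15],"yaw": 0},
  ],
)

```text
time_s: 16.55
position: [0.4514, 0.3157, 0.1992]
eef_rot: [0.0, -0.636, 0.772, 0.0]
ft_force: [0.6, -0.0, 0.4]
width: 0.0002
```

carry_out(
  motion=[
    {"hand": 255,"dp": [0,0.03,0],"yaw": 0},
    {"hand": 255,"dp": [0,0.07,0],"yaw": 0},
    {"hand": 255,"dp": [0,0.07,0],"yaw": 0},
    {"hand": 255,"dp": [0,0.07,0],"yaw": 0},
    {"hand": 255,"dp": [0,0.07,0],"yaw": 0},
  ],
)

```text
time_s: 17.18
position: [0.384, 0.329, 0.1983]
eef_rot: [0.0, -0.636, 0.772, -0.0]
ft_force: [-0.6, 0.3, 0.0]
width: -0.0003
```

```bash
python3 - <<'E'
from h import *
st(); tp=env.read_camera('top'); save('top2.png',tp)
c=info('top')
for n,lo,hi,b,z in [('red',(0,150,80),(6,255,255),(420,260,470,310),.057),('orange',(8,180,120),(20,255,255),(290,200,370,265),.1)]:
    m,cs=cent(tp,lo,hi,b); print(n,cv2.minAreaRect(cs[0]))
E
```

```text
t 17.175 p [0.384  0.329  0.1983] ana [-0.3829  0.2906] yaw err 0.0001 F [-0.6  0.3  0. ] w -0.00033596307729646913
red ((446.0, 288.0), (14.0, 14.0), 90.0)
orange ((316.67169189453125, 235.25094604492188), (11.364459991455078, 21.377470016479492), 10.619654655456543)
```

View pics/top2.png

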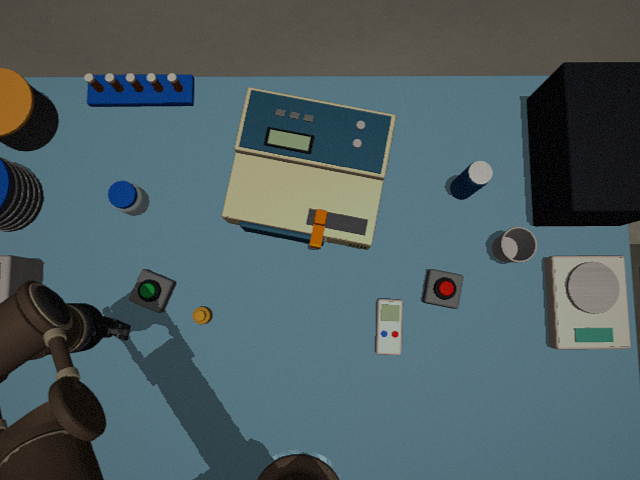

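The final top view shows the drawer home behind the lip at (316,240) and the slide at the left end of its track. The loose things sit at the same pixels as before, and the arm is clear at (120,328).

```bash
python3 -c "
from plant import env
print(env.close_job())"
```

```text
the job is handed in; nothing more can be done
None
```

With the fingers shut I did the three steps in order, and handed the job in with the arm clear at about 17 s of the 54 s allowed; no verdict was reported.

- **Drawer:** I pushed it home at about 0.05 m/s or less. It met its stop at 9 N, and the pictures show the plate against the analyser's front.
- **Slide:** I pushed the tab across to its stop, at 14 N with no further motion. The last picture shows the lip in front of the drawer plate.
- **Start button:** I pressed it right down and let it go. The fingertips reached 50.7 mm, which is the 57 mm cap height less its 6 mm travel, at 21 N.

In the last top view the jar, spray can, weight, meter, cup and red button were where they had been at the start. The measured force was back to about zero.

Two things I could not confirm directly: the vials are hidden inside the closed drawer, so I judge them upright only from the gentle push, and I did not measure the green button's return height, though nothing was touching it. No check failed or disagreed beyond a few millimetres of calibration offset.

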